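Clamp the sample cell and snap its cover home

TASK

Get the sample cell on the bench ready for its leak test: first turn both wing knobs on its base plate clockwise, as seen from above, to their end stops. Then fit the larger, oblong cover into the pocket of the cell's block and press it down until it snaps in, and keep pressing it firmly home on its seal: finish with the gripper still on the cover and pushing down, not letting go. Leave the smaller square cover and the other things on the bench alone.

Things in the scene. Friction and masses are not known exactly. Their poses are not given: they have to be found in the camera images.
- cell: Sample cell, fixed to the bench: aluminium base plate 104 (x) x 256 (y) x 10 mm; in its middle a block 84 (x) x 66 (y) mm rises to 42 mm above the bench, with a pocket open at the top. Origin: centre of the plate's underside, on the bench; z up, y along the plate's length. Wing knobs stand at y = +95 mm and -95 mm, x = 0.
- cell_mouth (a point): Centre of the pocket's mouth, level with the block's top, 42 mm above the bench; axes as the cell's. The pocket is 58.4 mm (x) by 43 mm (y) with a 4 mm, 45 degree lead-in round its top edge. The snaps: a sprung steel bar along x peeps 3.2 mm out of each y wall, its axis 28.5 mm above the bench.
- cell_home (a point): The point, 20 mm above the cell's origin, where the cover's origin lies when fully home (flange down on the block's top); the cover's x axis is then along the cell's x, either way round.
- knob_l (a joint): Angle (rad) of the black wing knob at the cell's +y end: grows clockwise seen from above, end stop at 1.4 (tight); starts between 0 and 0.3, stays where it is left (friction about 0.05 N m). Its upright bar is 42 mm long, 14 mm thick, from 22 to 54 mm above the bench, on a disc 44 mm across.
- knob_l_grip (a point): Point on the axis of knob_l, 47 mm above the bench (7 mm under the bar's top); z up; x lies along the bar and turns with the knob, so a grip closes along y. At joint value 0 the bar lies along the cell's y.
- knob_r (a joint): Angle (rad) of the wing knob at the cell's -y end; otherwise the same as knob_l.
- knob_r_grip (a point): Point on the axis of knob_r, 47 mm above the bench; as knob_l_grip.
- cover: Oblong cover, loose, grey plastic, about 90 g, stands on the bench on its plug. Origin: centre of the plug's underside; z up, x along its length. Plug 55 (x) x 36 (y) mm, 22 mm high, a bead along each long side, 3 mm above the underside (40.6 mm over the beads); flange 76 x 60 mm, from 22 to 27 mm; on top a grip rib 46 mm long (x), 12 mm thick (y), from 27 to 49 mm.
- cover_grip (a point): Point in the middle of the cover's grip rib, 41 mm above its underside (8 mm under the rib's top); axes as the cover's.
- cover_foot (a point): The same point as the cover's origin. On the way down the beads meet the snap bars 10 mm above home, the push rises to about 6 N, falls suddenly 5.5 mm above home (the snap), and from 3 mm above home the seal pushes back with 5 N per mm (15 N when home). Left alone after the snap the cover lifts about 2 mm off home.
- seal: The sealing frame in the pocket, 52 x 30 mm, black rubber on a steel plate; origin at the centre of its top, 23 mm above the cell's origin at rest; it gives downward on springs of 5 N per mm.
- blank: Smaller square cover of another port, flange 42 x 42 mm, the same height as the oblong one; origin at the centre of its underside. To be left alone.
- loupe: black stand loupe, 38 mm across, 36 mm tall; a bystander to leave alone; origin at the centre of its underside.
- reticle_box: small flat carton 71 x 70 x 22 mm; a bystander to leave alone; origin at the centre of its underside.
- tape_roll: roll of tape, 100 mm across, 25 mm tall; a bystander to leave alone; origin at the centre of its underside.
- timer: white timer 42 x 68 x 55 mm; a bystander to leave alone; origin at the centre of its underside.
- tweezers_a: steel tweezers 126 mm long, 8 mm tall; a bystander to leave alone; origin at the centre of its underside.
- vial_1: capped vial 24 mm across, 58 mm tall; a bystander to leave alone; origin at the centre of its underside.
Not all that is in view belongs to the job. What is shaped like the cover but green or yellow is not meant.

How it is judged:
On the way, in this order (a step that is already met when the one before it is completed fails the run):
1. both wing knobs are turned clockwise to their end stops (value of joint each of knob_l, knob_r above 1.3 rad), for 0.2 s.
2. the oblong cover has snapped into the cell (z of cover in the frame of cell below 0.0238 m and horizontal distance between cover and cell below 0.004 m and angle between the z axis of cover and the z axis of cell, either way round below 0.06 rad), for 0.2 s.
At the end, for the whole second after the job is handed in: Both knobs within 0.1 rad of their end stops; the oblong cover snapped in and pressed home (within 1.6 mm of its seat in height, 4 mm sideways, level within 0.06 rad), at rest, bearing on the seal with more than 7 N, and the gripper's fingers still on it with more than 4 N (all of step 1 and z of cover in the frame of cell below 0.0216 m and horizontal distance between cover and cell below 0.004 m and angle between the z axis of cover and the z axis of cell, either way round below 0.06 rad and contact force between cover and seal above 7 N and contact force between the fingers and cover above 4 N and linear speed of cover below 0.01 m/s); the arm keeps its last pose, push and grip.
It fails at once if the smaller square cover is moved more than 30 mm (distance of blank from where it was at the start of the episode above 0.03 m).
It fails at once if a bystander (loupe, carton, tape roll, timer, tweezers or vial) is moved more than 30 mm (distance of any of loupe, reticle_box, tape_roll, timer, tweezers_a, vial_1 from where it was at the start of the episode above 0.03 m).
It also fails if it takes over 61 s, if anything falls off the work surface, if the arm or the gripper's body presses on something with over 40 N, if the wrist force passes 120 N, or if a joint passes its speed limit or range.

ROBOT

A 6-joint arm with a two-finger parallel gripper is mounted at the origin on a cart in front of the work surface, level with it; the furniture and walls round the work are solid. World frame = base frame: x ahead of the robot, y to its left, z up, the work surface at z = 0. Lengths are in m, angles in rad, forces in N, time in s.
With the tool pointing down it reaches from about 0.3 to 0.875 m from the base axis. Payload 6.4 kg.
Tool frame: the origin (TCP) lies at the very end of the fingers, on their centre line; the grasp point (between the pads) lies 19 mm behind it; z points along the fingers, y is the line along which they close (so a half turn about z gives the same grasp; the last joint's range is limited). The gripper opens to 85 mm and grips with 20 to 120 N. Pads are 22 mm wide; open, the fingers measure 114 mm over their backs; the gripper's body (76 mm by 85 mm) begins 54 mm behind the grasp point. The pads swing forward as they close: fully open they stand 13 mm farther back than shut.
Start: joints at [0.92, 0.181, 1.607, -0, 1.354, -0.206], TCP at [0.247, 0.519, 0.231] pointing down, gripper open.
Joint ranges: [-2.99, 2.99], [-0.89, 2.07], [0.3, 2.58], [-1.14, 4.28], [0, 2.63], [-3.12, 3.12]. Speed limits (rad/s): [2.57, 2.57, 3.01, 3.14, 3.14, 3.14].

INTERFACE

Orientations are given as a unit quaternion [x, y, z, w].
In Python, from station import * gives the robot as it stands.
- The arm moves only by the tool drive_tool, never from a script. Its argument "increments" is a list of rows, each a list of 3 entries, a list of its own where there are three numbers: the shift along the tool's x, y, z in cm, then the turn, a rotation vector about the tool's x, y, z in rad, then the gripper command: -1 is fully open, 1 is shut, values between are in proportion. In form: [[[tx, ty, tz], [rx, ry, rz], gripper], ...]. A call has 1 to 20 rows; each row shifts and turns the commanded pose from where the row before left it, along the tool's axes as they then stand; what a row does not reach is not made up. A row lasts 1/12 s, in which the tool goes at most 41.7 mm and 7.16 degrees, less where a joint would pass 70% of its speed; a pose out of reach is approached as far as the arm can. A call is refused whole if a number of a shift passes 4.17 or a number of a turn 0.125, either way. A call with a gripper value outside its range is refused whole. The fingers move at their own pace and stop on an object; "newtons" is the grip in N (left out, the last holds). Time passes only in rows, so rows that do not move let the fingers close. It gives the time, the measured TCP pose, the force, the opening and the grip force at its end, in the units of the state.
- read_state(): the state, without advancing time (a new reading comes with each control period).
- read_camera(name): name is "scene" or "top" or "wrist"; returns a dict with "img" (480x640x3 uint8, red, green, blue), "fov_y" (degrees; the focal length in pixels is half the picture's height over the tangent of half this angle, whatever the lens; pixels are square), "cx", "cy" (the principal point, pixels), "extrinsics" (4x4, takes a point from world to camera coordinates). Camera axes: x right, y up, looking along -z (the intrinsics and any distortion apply to the point x, -y, -z); pixel columns grow to the right and rows downward; lengths in m; the calibration is good to about 2 mm. The wrist camera is an equidistant fisheye: a pixel r from the principal point sees the ray r / f radians off the axis. A picture is of the moment at which its call begins. There is no depth.
- close_job(): hands the job in; it is judged then, once.
Trained networks look in the newest picture that a camera, given by its name, has taken for a name from the list of things; names that differ only in an ending like _2 or _b are one class to them, and where a whole thing is asked for, a point or a joint stands for the part that bears it (a point fixed in the world has none). Each returns a list of dicts, best first, with "confidence" (0 to 1); they miss things now and then, are a little off and sometimes report something else, mostly with a low value. They report only what shows in the picture. A call takes as long as a camera call. They do not tell look-alikes from the thing itself.
- find_in(thing, camera): "rect" ([left, top, right, bottom] in pixels, round what is visible of it).
The state is a dict: "time_s": time; "qpos": joint angles; "qd": joint speeds; "joint_torque": joint torques, N m; "tcp_pos": TCP position; "tool_rot": TCP orientation; "ft_force": force on the tool from outside, world axes, zero at the start; "moment": the same for the moment, N m; "opening": opening from 0.0 (shut) to 1.0 (fully open); "grasp_force": force on a finger pad.
Only numpy, scipy, OpenCV 4.12 (cv2) and the standard library are available. Lean on these libraries where they do the work, as an engineer would, in place of code of your own. Each camera call takes 0.05 s, during which the arm holds its last target. There are 200 camera calls.

## Working session

There is one attempt and no reset: what is moved stays moved. The work goes in short steps, Python scripts to look and compute and a tool call to move; the robot and the scene stay as the last step left them, time stands still between calls to the robot, and variables do not carry over. Pictures are saved under pics/ and viewed, at most 10 in all, crops included, and the job is handed in when it is done.

Besides the shell and the picture viewer there is one more tool, called after ">>>" in YAML: its name, and indented under it one key for each argument. drive_tool: Moves the arm, as the interface text tells. Its arguments: {"type":"object","properties":{"increments":{"type":"array"},"newtons":{"type":"number"}},"required":["increments"]}

```bash
mkdir -p pics
cat > h.py <<'E'
from station import *
import numpy as np, cv2
from scipy.spatial.transform import Rotation as R
def snap(cam,fn=None):
    c=read_camera(cam)
    if fn: cv2.imwrite('pics/'+fn,c['img'][:,:,::-1])
    return c
def cam(c):
    E=np.array(c['extrinsics']);f=240/np.tan(np.radians(c['fov_y'])/2)
    return E,f,c['cx'],c['cy']
def ray(c,u,v,fish=False):
    E,f,cx,cy=cam(c);x,y=(u-cx)/f,(v-cy)/f
    if fish:
        r=np.hypot(x,y);s=np.sin(r)/max(r,1e-9);d=np.array([x*s,-y*s,-np.cos(r)])
    else: d=np.array([x,-y,-1])
    Rm=E[:3,:3];return -Rm.T@E[:3,3],Rm.T@d
def at(c,u,v,z,fish=False):
    o,d=ray(c,u,v,fish);return (o+d*(z-o[2])/d[2]).round(4)
def proj(c,p,fish=False):
    E,f,cx,cy=cam(c);q=E[:3,:3]@np.array(p)+E[:3,3];x,y,z=q[0],-q[1],-q[2]
    if fish:
        r=np.hypot(x,y);t=np.arctan2(r,z);return np.array([cx+f*t*x/r,cy+f*t*y/r])
    return np.array([cx+f*x/z,cy+f*y/z])
E
python3 - <<'E'
from h import *
for n in ('top','scene'):
    c=snap(n,n+'0.png');E,f,cx,cy=cam(c);print(n,f,cx,cy,(-E[:3,:3].T@E[:3,3]).round(3))
    for t in ('cell','knob_l','cover','blank','loupe','reticle_box','tape_roll','timer','tweezers_a','vial_1'):
        print(t,[([int(x) for x in d['rect']],round(d['confidence'],2)) for d in find_in(t,n)[:4]])
s=read_state();print(s['time_s'],s['tool_rot'],s['ft_force'])
E
```

```text
top 477.91670606076883 315.2291136379496 244.94567672545904 [0.384 0.062 1.426]
cell [([290, 215, 384, 261], 0.61)]
knob_l [([362, 227, 381, 237], 0.73), ([295, 236, 314, 249], 0.51)]
cover [([232, 238, 258, 260], 0.89), ([145, 258, 164, 285], 0.81), ([162, 303, 182, 332], 0.76), ([200, 271, 228, 303], 0.72)]
blank [([425, 247, 443, 266], 0.61)]
loupe [([213, 187, 227, 201], 0.42)]
reticle_box [([456, 191, 483, 217], 0.7), ([242, 155, 274, 192], 0.69)]
tape_roll [([241, 155, 275, 188], 0.62)]
timer [([395, 161, 422, 178], 0.57)]
tweezers_a [([235, 236, 254, 262], 0.67)]
vial_1 [([339, 168, 348, 181], 0.41)]
scene 435.56682260736636 309.6693094219402 236.09402628839646 [-0.089 -0.76   0.823]
cell [([290, 233, 375, 298], 0.79)]
knob_l [([302, 233, 315, 250], 0.74), ([348, 264, 366, 282], 0.65)]
cover [([258, 211, 283, 227], 0.86), ([214, 211, 237, 227], 0.82), ([171, 202, 200, 220], 0.81), ([207, 184, 232, 201], 0.72)]
blank [([374, 319, 396, 341], 0.58), ([291, 234, 376, 294], 0.56)]
loupe [([289, 232, 377, 295], 0.31)]
reticle_box [([441, 314, 483, 346], 0.67)]
tape_roll [([316, 197, 349, 219], 0.85), ([376, 318, 397, 340], 0.31)]
timer [([302, 234, 316, 250], 0.74), ([420, 261, 450, 286], 0.61)]
tweezers_a [([246, 201, 262, 213], 0.58)]
vial_1 [([378, 232, 384, 244], 0.51)]
1.1 [ 2.20568103e-01  9.75371576e-01  2.65768166e-06 -1.80818792e-05] [0.0526944  0.12864689 0.47475465]
```

View pics/top0.png

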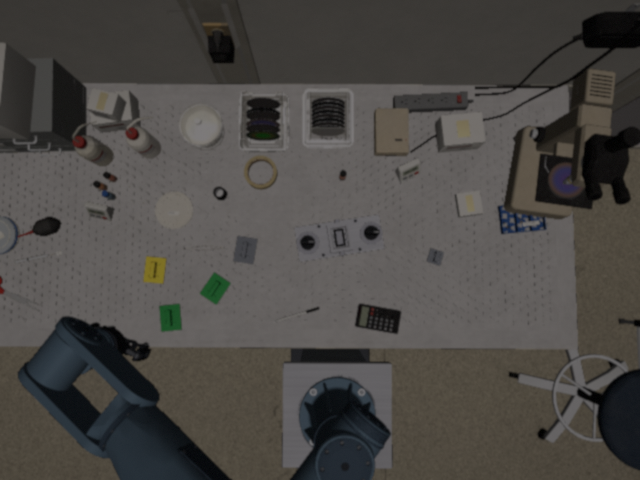

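View pics/scene0.png

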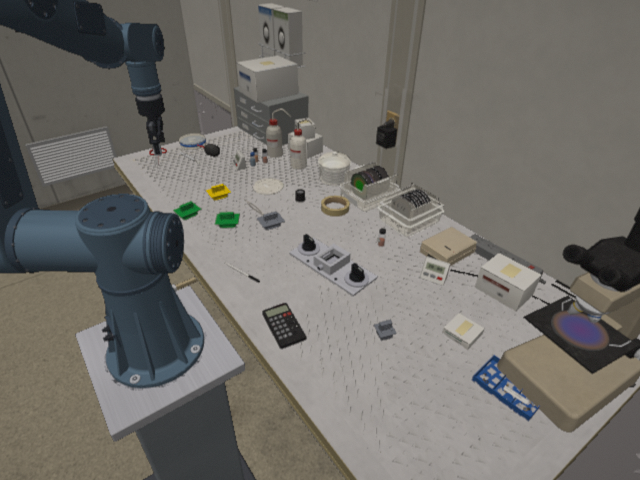

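Run:
```python
from h import *
c=snap('top');im=c['img'][205:285,220:390,::-1]
cv2.imwrite('pics/crop1.png',cv2.convertScaleAbs(cv2.resize(im,None,fx=4.6,fy=4.6,interpolation=cv2.INTER_CUBIC),alpha=1.6))
for n,p,z in (('knobL',(308,242),.03),('knobR',(372,232),.03),('cell',(340,237),.042),('cover',(245,249.5),.027),('blank',(435,256.5),.03),('pen',(298,312),0),('loupe',(220,193),.03)):print(n,at(c,*p,z))
w=snap('wrist');E=np.array(w['extrinsics']);s=read_state()
T=np.eye(4);T[:3,:3]=R.from_quat(s['tool_rot']).as_matrix();T[:3,3]=s['tcp_pos']
print((E@T).round(4),w['fov_y'],w['cx'],w['cy'],T.round(3))
```

```text
knobL [0.502  0.0864 0.03  ]
knobR [ 0.5323 -0.1013  0.03  ]
cell [ 0.516  -0.0068  0.042 ]
cover [0.4793 0.2713 0.027 ]
blank [ 0.4612 -0.2851  0.03  ]
pen [0.2964 0.1153 0.    ]
loupe [0.6461 0.3475 0.03  ]
[[ 1.300e-03  1.000e+00 -9.000e-04 -8.000e-04]
 [ 9.451e-01 -9.000e-04  3.269e-01 -3.370e-02]
 [ 3.269e-01 -1.200e-03 -9.451e-01 -1.634e-01]
 [ 0.000e+00  0.000e+00  0.000e+00  1.000e+00]] 65.70646984690485 318.1591588286973 234.7608146175429 [[-0.903  0.43   0.     0.247]
 [ 0.43   0.903 -0.     0.519]
 [-0.    -0.    -1.     0.231]
 [ 0.     0.     0.     1.   ]]
```

View pics/crop1.png

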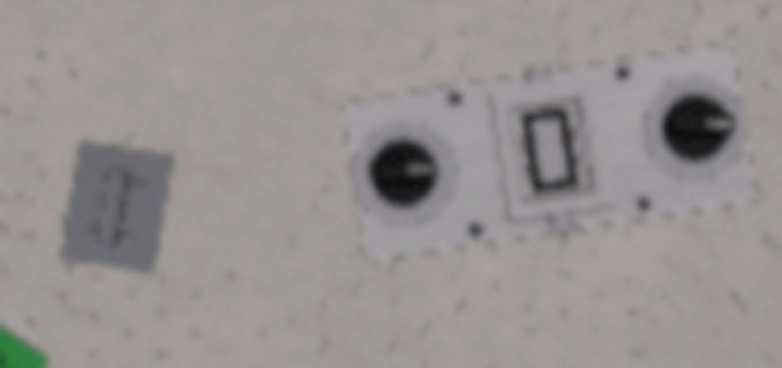

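The candidates for the cover are grey (245,249), yellow (155,270), green (214,288) and green (171,317). In the crop, the grey oblong one with a lengthwise rib fits; the coloured ones are excluded, and the small grey square at (435,256) is the blank. Next I move towards the cover and cell for a wrist view.

>>> drive_tool:
  increments:
    - [[-3.47,-2.03,0],[0,0,0],-1]
    - [[-3.47,-2.03,0],[0,0,0],-1]
    - [[-3.47,-2.03,0],[0,0,0],-1]
    - [[-3.47,-2.03,0],[0,0,0],-1]
    - [[-3.47,-2.03,0],[0,0,0],-1]
    - [[-3.47,-2.03,0],[0,0,0],-1]
    - [[-3.47,-2.03,0],[0,0,0],-1]
    - [[-3.47,-2.03,0],[0,0,0],-1]
    - [[-3.47,-2.03,0],[0,0,0],-1]
    - [[0,0,0],[0,0,0.121],-1]
    - [[0,0,0],[0,0,0.121],-1]
    - [[0,0,0],[0,0,0.121],-1]
    - [[0,0,0],[0,0,0.121],-1]
    - [[0,0,0],[0,0,0.121],-1]
    - [[0,0,0],[0,0,0.121],-1]
    - [[0,0,0],[0,0,0.121],-1]
    - [[0,0,0],[0,0,0.121],-1]
    - [[0,0,0],[0,0,0],-1]

```text
time_s: 2.7
tcp_pos: [0.4507, 0.2198, 0.2314]
tool_rot: [0.651, 0.759, 0.0, 0.0]
ft_force: [-0.2, -0.6, 0.8]
opening: 0.997
grasp_force: 0.0
```

Run:
```python
from h import *
c=snap('wrist','w1.png');s=read_state()
M=R.from_quat(s['tool_rot']).as_matrix();print(s['tcp_pos'],np.degrees(np.arctan2(M[1,0],M[0,0])),s['qpos'],s['time_s'])
for n,p in (('cover',(.4793,.2713,.027)),('kl',(.502,.0864,.054)),('cell',(.517,-.007,.042))):print(n,proj(c,p,True))
for t in ('cover','knob_l','cell'):print(t,[([int(x) for x in d['rect']],round(d['confidence'],2)) for d in find_in(t,'wrist')[:3]])
```

```text
[0.45071898 0.21976114 0.23132911] 99.18173034043892 [ 2.16538103e-01  1.42576709e-02  1.78816643e+00 -2.52561801e-05
  1.33907660e+00  5.62924759e-02] 2.75
cover [356.81767868 152.88627826]
kl [347.08027728 338.38568868]
cell [343.52282058 395.400246  ]
cover [([203, 0, 301, 95], 0.92), ([309, 109, 404, 194], 0.72)]
knob_l [([327, 302, 364, 350], 0.97), ([310, 111, 402, 195], 0.44)]
cell [([324, 302, 368, 352], 0.31)]
```

View pics/w1.png

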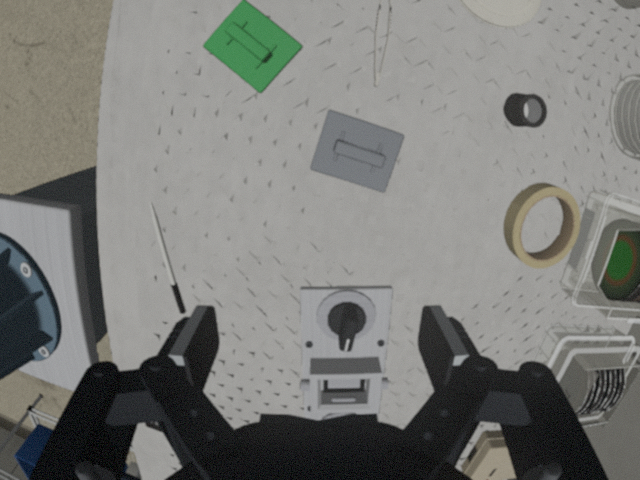

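The wrist view shows the grey cover at (357,151), the near knob at (346,315) and the block at (345,385). The green look-alike is at (253,46).

```bash
cat >> h.py <<'E'
def rectify(c,x0,y0,z,half,ppm=4000,fish=True):
    # top-down picture of plane z: columns grow with world +x... rows grow with -y
    n=int(half*2*ppm);g=(np.arange(n)+.5)/ppm-half
    X,Y=np.meshgrid(x0+g,y0-g);E,f,cx,cy=cam(c)
    P=np.stack([X,Y,np.full_like(X,z)],-1)@E[:3,:3].T+E[:3,3];x,y,zz=P[...,0],-P[...,1],-P[...,2]
    r=np.hypot(x,y);k=f*(np.arctan2(r,zz)/r if fish else 1/zz)
    return cv2.remap(c['img'],(cx+k*x).astype('f4'),(cy+k*y).astype('f4'),cv2.INTER_CUBIC)[:,:,::-1]
E
python3 - <<'E'
from h import *
c=snap('wrist')
x0,y0=.4793,.2713;im=rectify(c,x0,y0,.027,.075)
g=cv2.GaussianBlur(cv2.cvtColor(im,cv2.COLOR_BGR2GRAY),(0,0),3)
t,m=cv2.threshold(g,0,255,cv2.THRESH_BINARY_INV+cv2.THRESH_OTSU);m=cv2.morphologyEx(cv2.morphologyEx(m,cv2.MORPH_CLOSE,np.ones((25,25))),cv2.MORPH_OPEN,np.ones((61,61)))
k=max(cv2.findContours(m,0,1)[0],key=cv2.contourArea);r=cv2.minAreaRect(k);b=cv2.boxPoints(r)
print(t,r,x0+r[0][0]/4000-.075,y0-r[0][1]/4000+.075)
cv2.polylines(im,[b.astype(int)],True,(0,0,255),1)
a=rectify(c,.505,.0864,.054,.075);cv2.imwrite('pics/rect1.png',cv2.resize(np.hstack([im,a]),(800,400)))
E
```

```text
138.0 ((299.2635498046875, 291.4261474609375), (312.3706359863281, 246.2742919921875), 8.310276985168457) 0.4791158874511719 0.27344346313476564Traceback (most recent call last):
  File "<stdin>", line 8, in <module>
cv2.error: OpenCV(4.12.0) :-1: error: (-5:Bad argument) in function 'polylines'
> Overload resolution failed:
>  - Layout of the output array img is incompatible with cv::Mat
>  - Expected Ptr<cv::UMat> for argument 'img'
```

>>> drive_tool:
  increments:
    - [[-3.6,1.2,0],[0,0,0],-1]
    - [[-3.6,1.2,0],[0,0,0],-1]
    - [[-3.6,1.2,0],[0,0,0],-1]
    - [[-3.0,0,0],[0,0,0],-1]
    - [[0,0,0],[0,0,0],-1]

```text
time_s: 3.37
tcp_pos: [0.5094, 0.0845, 0.2313]
tool_rot: [0.65, 0.76, -0.001, 0.001]
ft_force: [-0.1, 0.1, -0.3]
opening: 0.998
grasp_force: 0.0
```

Run:
```python
from h import *
c=snap('wrist','w2.png');s=read_state();print(s['tcp_pos'])
for t in ('knob_l','cell'):print(t,[([int(x) for x in d['rect']],round(d['confidence'],2)) for d in find_in(t,'wrist')[:3]])
a=[rectify(c,x,y,.054,.04) for x,y in ((.502,.0864),(.532,-.101))]
b=rectify(c,.517,-.007,.042,.04)
cv2.imwrite('pics/rect2.png',cv2.resize(np.hstack([a[0],b,a[1]]),(798,266)))
q=cv2.imread('pics/rect1.png');q=np.vstack([cv2.resize(q,(798,333)),cv2.imread('pics/rect2.png')]);cv2.imwrite('pics/rect3.png',q)
```

```text
[0.50856381 0.08675257 0.23117185]
knob_l [([289, 168, 335, 223], 0.69), ([294, 335, 333, 382], 0.6)]
cell [([258, 157, 367, 383], 0.91)][ WARN:0@0.947] global loadsave.cpp:275 findDecoder imread_('pics/rect1.png'): can't open/read file: check file path/integrity
Traceback (most recent call last):
cv2.error: OpenCV(4.12.0) /io/opencv/modules/imgproc/src/resize.cpp:4208: error: (-215:Assertion failed) !ssize.empty() in function 'resize'
```

Run:
```python
import cv2;im=cv2.imread('pics/rect2.png')
w=cv2.imread('pics/w2.png')[140:400,200:430]
cv2.imwrite('pics/r4.png',cv2.vconcat([im,cv2.copyMakeBorder(cv2.resize(w,(293,331)),0,0,0,505,0)]))
```

```text
(no output)
```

View pics/r4.png

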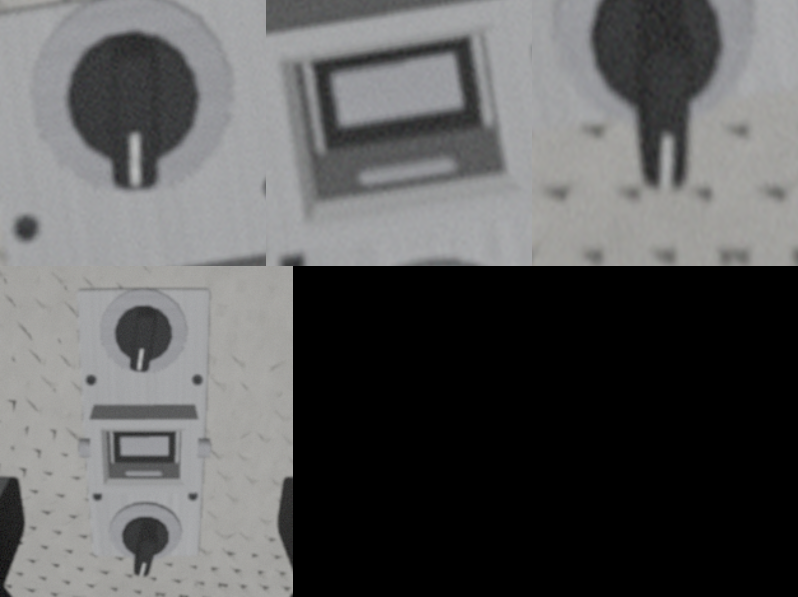

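The panels show the near knob's bar tip at panel 1 (135,187), so its axis is at about (0.5026, 0.091) with the bar along world y. The far knob's tip is at panel 3 (664,188), so its axis is at about (0.532, -0.097). The pocket is empty, with its mouth centred near (400,126) in panel 2. Cell yaw is about 8.9°. Next I grip knob L.

>>> drive_tool:
  increments:
    - [[0.46,-0.53,1.0],[0,0,0.078],0]
    - [[0,0,3.8],[0,0,0.077],0.1]
    - [[0,0,3.8],[0,0,0],0.2]
    - [[0,0,3.8],[0,0,0],0.2]
    - [[0,0,3.8],[0,0,0],0.2]
    - [[0,0,2.5],[0,0,0],0.2]
    - [[0,0,1.4],[0,0,0],0.2]
    - [[0,0,0],[0,0,0],0.2]
    - [[0,0,0],[0,0,0],1]
    - [[0,0,0],[0,0,0],1]
    - [[0,0,0],[0,0,0],1]
    - [[0,0,0],[0,0,0],1]
  newtons: 40

```text
time_s: 4.52
tcp_pos: [0.5028, 0.0937, 0.0314]
tool_rot: [0.706, 0.708, 0.001, 0.0]
ft_force: [1.6, 5.2, -3.5]
opening: 0.153
grasp_force: 44.7
```

>>> drive_tool:
  increments:
    - [[0,0,0],[0,0,0.11],1]
    - [[0,0,0],[0,0,0.11],1]
    - [[0,0,0],[0,0,0.11],1]
    - [[0,0,0],[0,0,0.11],1]
    - [[0,0,0],[0,0,0.11],1]
    - [[0,0,0],[0,0,0.11],1]
    - [[0,0,0],[0,0,0.11],1]
    - [[0,0,0],[0,0,0.11],1]
    - [[0,0,0],[0,0,0.11],1]
    - [[0,0,0],[0,0,0.11],1]
    - [[0,0,0],[0,0,0.08],1]
    - [[0,0,0],[0,0,0.06],1]
    - [[0,0,0],[0,0,0],1]
    - [[0,0,0],[0,0,0],1]

```text
time_s: 5.68
tcp_pos: [0.5076, 0.0905, 0.0316]
tool_rot: [0.986, 0.166, 0.006, 0.003]
ft_force: [17.4, -8.4, -22.6]
opening: 0.155
grasp_force: 41.9
```

Run:
```python
from h import *
s=read_state();M=R.from_quat(s['tool_rot']).as_matrix();print(s['tcp_pos'],np.degrees(np.arctan2(M[1,0],M[0,0])),s['ft_force'],s['moment'],s['qpos'],s['opening'],s['grasp_force'])
```

```text
[0.5076212  0.09045714 0.03157633] 19.086473736773073 [ 17.39869762  -8.38841014 -22.64996125] [-1.25959825 -2.81618854  0.02242741] [-0.05244459  0.323595    1.89433297 -0.00340197  0.9113894   1.18733448] 0.15461810368309453 41.942108273506165
```

>>> drive_tool:
  increments:
    - [[0.3,0.1,0],[0,0,0.05],1]
    - [[0.17,0.06,0],[0,0,0.05],1]
    - [[0,0,0],[0,0,0],1]
    - [[0,0,0],[0,0,0],1]

```text
time_s: 6.02
tcp_pos: [0.5083, 0.0905, 0.0315]
tool_rot: [0.993, 0.119, 0.001, 0.003]
ft_force: [1.0, -9.4, -3.6]
opening: 0.153
grasp_force: 77.9
```

Run:
```python
from h import *
s=read_state();M=R.from_quat(s['tool_rot']).as_matrix();print(s['tcp_pos'],np.degrees(np.arctan2(M[1,0],M[0,0])),s['ft_force'],s['moment'])
```

```text
[0.50828375 0.09052849 0.03151285] 13.67608868798196 [ 0.9656971  -9.35005394 -3.61694016] [-1.47267528 -0.2282248   1.79328195]
```

>>> drive_tool:
  increments:
    - [[0,0,0],[0,0,-0.04],0.2]
    - [[0,0,0],[0,0,0],0.2]
    - [[0,0,-1.5],[0,0,0],0.2]
    - [[0,0,-3],[0,0,0],0.2]
    - [[0,0,-3.5],[0,0,-0.12],0.2]
    - [[0,0,0],[0,0,-0.12],0.2]
    - [[0,0,0],[0,0,-0.12],0.2]
    - [[0,0,0],[0,0,-0.12],0.2]
    - [[0,0,0],[0,0,-0.12],0.2]
    - [[0,0,0],[0,0,-0.12],0.2]
    - [[0,0,0],[0,0,-0.12],0.2]
    - [[0,0,0],[0,0,-0.12],0.2]
    - [[0,0,0],[0,0,-0.12],0.2]
    - [[0,0,0],[0,0,-0.12],0.2]
    - [[0,0,0],[0,0,-0.08],0.2]
    - [[0,0,0],[0,0,0],0.2]
    - [[0,0,0],[0,0,0],0.2]

```text
time_s: 7.43
tcp_pos: [0.5073, 0.0928, 0.111]
tool_rot: [0.714, 0.7, 0.0, 0.001]
ft_force: [-0.1, -0.3, 0.0]
opening: 0.394
grasp_force: 0.0
```

```bash
cat >> h.py <<'E'
def delta(target,phi=None):
    s=read_state();M=R.from_quat(s['tool_rot']).as_matrix();p=np.array(s['tcp_pos'])
    f=np.degrees(np.arctan2(M[1,0],M[0,0]));print('tcp',p.round(4),'phi',f.round(2),'t',s['time_s'],'tilt',M[:,2].round(4),'q6',round(s['qpos'][5],3))
    print('tool-axis shift cm',(M.T@(np.array(target)-p)*100).round(2),'turn',None if phi is None else round(np.radians(f-phi),3))
E
python3 - <<'E'
from h import *
delta((.5324,-.099,.105),89)
E
```

```text
tcp [0.5073 0.0928 0.111 ] phi 88.84 t 7.4333 tilt [ 1.3e-03 -1.0e-04 -1.0e+00] q6 -0.029
tool-axis shift cm [-19.12   2.89   0.61] turn -0.003
```

>>> drive_tool:
  increments:
    - [[-3.82,0.58,0],[0,0,0],0.2]
    - [[-3.82,0.58,0],[0,0,0],0.2]
    - [[-3.82,0.58,0],[0,0,0],0.2]
    - [[-3.82,0.58,0],[0,0,0],0.2]
    - [[-3.82,0.58,0],[0,0,0],0.2]
    - [[0,0,0],[0,0,0],0.2]
    - [[0,0,0],[0,0,0],0.2]

```text
time_s: 8.02
tcp_pos: [0.533, -0.1008, 0.1107]
tool_rot: [0.715, 0.699, 0.0, 0.0]
ft_force: [-0.9, 0.5, 0.6]
opening: 0.395
grasp_force: 0.0
```

Run:
```python
from h import *
delta((.5324,-.099,.030),89)
c=snap('wrist','w5.png')
print([([int(x) for x in d['rect']],round(d['confidence'],2)) for d in find_in('knob_r','wrist')[:3]])
a=[rectify(c,x,y,z,.045) for x,y,z in ((.503,.0887,.054),(.5177,-.0052,.042),(.5324,-.099,.054))]
for i in a: i=cv2.drawMarker(np.ascontiguousarray(i),(180,180),(0,0,255),0,20)
cv2.imwrite('pics/r5.png',cv2.vconcat([cv2.resize(np.hstack(a),(798,266)),cv2.copyMakeBorder(cv2.resize(c['img'][:,:,::-1],(426,320)),0,0,0,372,0)]))
```

```text
tcp [ 0.533  -0.1008  0.1107] phi 88.65 t 8.0167 tilt [ 8.e-04 -3.e-04 -1.e+00] q6 -0.382
tool-axis shift cm [ 0.18 -0.07  8.07] turn -0.006
[([286, 205, 350, 288], 0.72)]
```

View pics/r5.png

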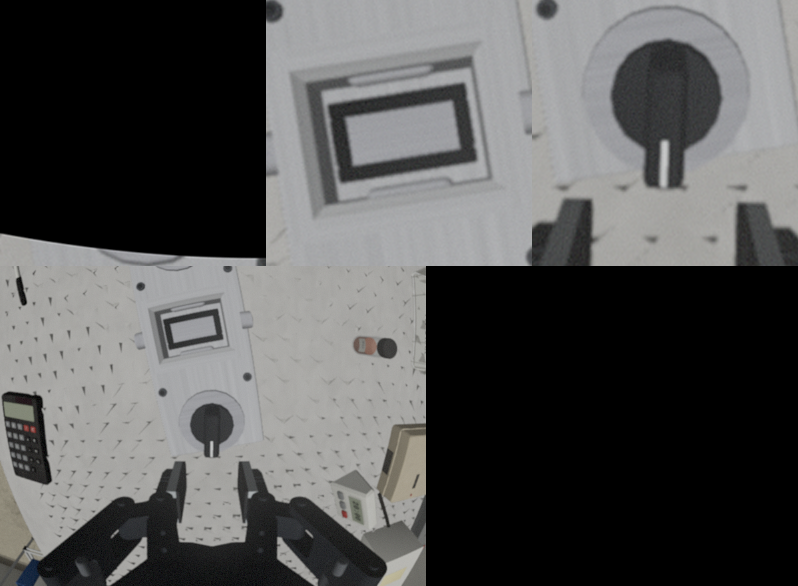

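The panels show the far knob's tip at panel 3 (663,188), with the bar nearly along world y. The pocket mouth is centred at panel 2 (398,129), i.e. about (0.5174, -0.0038), yaw 8.9°. Gripping knob R.

>>> drive_tool:
  increments:
    - [[0.28,-0.08,2.5],[0,0,0],0.2]
    - [[0,0,3.5],[0,0,0],0.2]
    - [[0,0,2.0],[0,0,0],0.2]
    - [[0,0,0],[0,0,0],0.2]
    - [[0,0,0],[0,0,0],1]
    - [[0,0,0],[0,0,0],1]
    - [[0,0,0],[0,0,0],1]
    - [[0,0,0],[0,0,0],1]
  newtons: 40

```text
time_s: 8.78
tcp_pos: [0.5329, -0.0949, 0.0314]
tool_rot: [0.713, 0.701, 0.001, 0.001]
ft_force: [2.8, 5.1, -5.3]
opening: 0.15
grasp_force: 45.2
```

>>> drive_tool:
  increments:
    - [[0,0,0],[0,0,0.11],1]
    - [[0,0,0],[0,0,0.11],1]
    - [[0,0,0],[0,0,0.11],1]
    - [[0,0,0],[0,0,0.11],1]
    - [[0,0,0],[0,0,0.11],1]
    - [[0,0,0],[0,0,0.11],1]
    - [[0,0,0],[0,0,0.11],1]
    - [[0,0,0],[0,0,0.11],1]
    - [[0,0,0],[0,0,0.11],1]
    - [[0,0,0],[0,0,0.11],1]
    - [[0,0,0],[0,0,0.08],1]
    - [[0,0,0],[0,0,0.05],1]
    - [[0,0,0],[0,0,0.05],1]
    - [[0,0,0],[0,0,0.02],1]
    - [[0,0,0],[0,0,0],1]
    - [[0,0,0],[0,0,0],1]

```text
time_s: 10.12
tcp_pos: [0.5365, -0.0978, 0.0317]
tool_rot: [0.992, 0.128, 0.005, 0.003]
ft_force: [17.1, -4.4, -21.0]
opening: 0.152
grasp_force: 66.9
```

Run:
```python
from h import *
delta((.5324,-.099,.030),13.7);s=read_state();print(s['ft_force'],s['moment'],s['grasp_force'],s['opening'])
```

```text
tcp [ 0.5365 -0.0978  0.0317] phi 14.73 t 10.1167 tilt [ 0.0102 -0.0051 -0.9999] q6 0.917
tool-axis shift cm [-0.43  0.01  0.16] turn 0.018
[ 17.11023435  -4.40439063 -20.98751607] [-0.54393366 -2.61215871  1.69693422] 66.91471477970481 0.15246499502043417
```

>>> drive_tool:
  increments:
    - [[0,0,0],[0,0,-0.04],0.2]
    - [[0,0,0],[0,0,0],0.2]
    - [[0,0,-1.5],[0,0,0],0.2]
    - [[0,0,-3],[0,0,0],0.2]
    - [[0,0,-3.5],[0,0,0.11],0.2]
    - [[0,0,-1],[0,0,0.11],0.2]
    - [[0,0,0],[0,0,0.11],0]
    - [[0,0,0],[0,0,0.11],0]
    - [[-1.1,-3.58,0],[0,0,0],0]
    - [[-1.1,-3.58,0],[0,0,0],0]
    - [[-1.1,-3.58,0],[0,0,0],0]
    - [[-1.1,-3.58,0],[0,0,0],0]
    - [[-1.1,-3.58,0],[0,0,0],0]
    - [[-1.1,-3.58,0],[0,0,0],0]
    - [[-1.1,-3.58,0],[0,0,0],0]
    - [[-1.1,-3.58,0],[0,0,0],0]
    - [[-1.1,-3.58,0],[0,0,0],0]
    - [[-1.1,-3.58,0],[0,0,0],0]

```text
time_s: 11.62
tcp_pos: [0.4753, 0.2763, 0.1219]
tool_rot: [0.997, -0.074, 0.001, -0.0]
ft_force: [1.3, 0.5, 0.1]
opening: 0.497
grasp_force: 0.0
```

>>> drive_tool:
  increments:
    - [[0,0,0],[0,0,0],0]
    - [[0,0,0],[0,0,0],0]

```text
time_s: 11.78
tcp_pos: [0.475, 0.2763, 0.1216]
tool_rot: [0.997, -0.072, 0.001, -0.0]
ft_force: [0.2, -0.6, 0.7]
opening: 0.502
grasp_force: 0.0
```

Run:
```python
from h import *
delta((.4795,.2720,.0285),-8.3)
c=snap('wrist')
im=np.ascontiguousarray(rectify(c,.4791,.2725,.049,.06));w=c['img'][:,:,::-1]
im=cv2.drawMarker(im,(240,240),(0,0,255),0,30)
im2=np.ascontiguousarray(rectify(c,.4791,.2725,.027,.06));im2=cv2.drawMarker(im2,(240,240),(0,0,255),0,30)
cv2.imwrite('pics/r6.png',cv2.resize(np.hstack([im,im2]),(800,400)))
```

```text
tcp [0.475  0.2763 0.1216] phi -8.2 t 11.7833 tilt [ 1.9e-03  3.0e-04 -1.0e+00] q6 2.025
tool-axis shift cm [0.49 0.37 9.31] turn 0.002
```

View pics/r6.png

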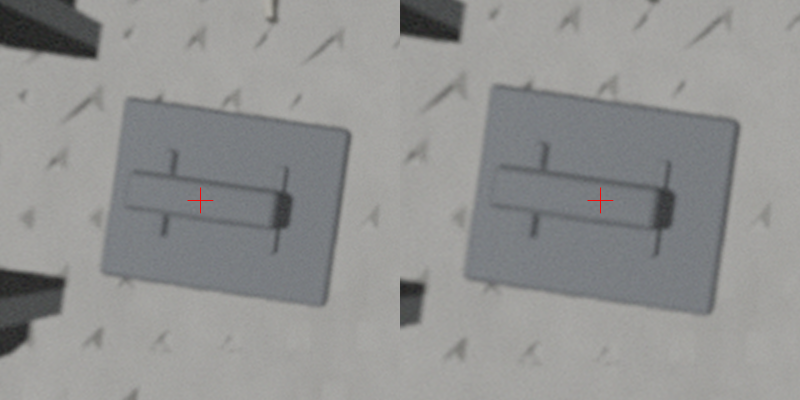

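The panels show the cover's flange centred at right panel (602,200) and its rib at left panel (202,199). That puts the cover at about (0.479, 0.272), yaw -8.1°. Now grasping it.

>>> drive_tool:
  increments:
    - [[0.41,0.38,2.5],[0,0,0],0.1]
    - [[0,0,3.5],[0,0,0],0.1]
    - [[0,0,2.0],[0,0,0],0.2]
    - [[0,0,1.2],[0,0,0],0.2]
    - [[0,0,0],[0,0,0],0.2]
    - [[0,0,0],[0,0,0],0.6]
    - [[0,0,0],[0,0,0],1]
    - [[0,0,0],[0,0,0],1]
    - [[0,0,0],[0,0,0],1]
    - [[0,0,0],[0,0,0],1]
  newtons: 60

```text
time_s: 12.67
tcp_pos: [0.4794, 0.2698, 0.0289]
tool_rot: [0.997, -0.073, 0.001, -0.0]
ft_force: [-0.0, -1.1, 2.3]
opening: 0.121
grasp_force: 62.6
```

Run:
```python
from h import *
delta((.518,-.0048,.12),9);s=read_state();print(s['ft_force'],s['moment'],s['grasp_force'],s['opening'])
```

```text
tcp [0.4794 0.2698 0.0289] phi -8.39 t 12.6667 tilt [ 1.1e-03 -1.0e-04 -1.0e+00] q6 2.015
tool-axis shift cm [ 7.84 26.6  -9.1 ] turn -0.303
[-0.0200932  -1.11718302  2.29483435] [-0.3198153   0.03012136  0.03524968] 62.55882382392883 0.12144739756788876
```

>>> drive_tool:
  increments:
    - [[0,0,-3.2],[0,0,0],1]
    - [[0,0,-3.2],[0,0,0],1]
    - [[0,0,-2.7],[0,0,0],1]
    - [[0,0,0],[0,0,-0.101],1]
    - [[0,0,0],[0,0,-0.101],1]
    - [[0,0,0],[0,0,-0.101],1]
    - [[-0.06,3.4,0],[0,0,0],1]
    - [[-0.06,3.4,0],[0,0,0],1]
    - [[-0.06,3.4,0],[0,0,0],1]
    - [[-0.06,3.4,0],[0,0,0],1]
    - [[-0.06,3.4,0],[0,0,0],1]
    - [[-0.06,3.4,0],[0,0,0],1]
    - [[-0.06,3.4,0],[0,0,0],1]
    - [[-0.06,3.4,0],[0,0,0],1]
    - [[0,0,0],[0,0,0],1]
    - [[0,0,0],[0,0,0],1]

```text
time_s: 14.0
tcp_pos: [0.5167, -0.0011, 0.1194]
tool_rot: [0.997, 0.076, 0.0, -0.0]
ft_force: [-0.2, 0.4, -1.2]
opening: 0.122
grasp_force: 62.2
```

Run:
```python
from h import *
delta((.518,-.0048,.078),9);s=read_state();print(s['ft_force'],s['grasp_force'],s['opening'])
c=snap('wrist')
M=R.from_quat(s['tool_rot']).as_matrix();p=np.array(s['tcp_pos'])
zf=p[2]-.0019
a=[rectify(c,p[0],p[1],zf,.06),rectify(c,.5179,-.005,.042,.06)]
a=[cv2.drawMarker(np.ascontiguousarray(i),(240,240),(0,0,255),0,30) for i in a]
cv2.imwrite('pics/r7.png',cv2.resize(np.hstack(a),(800,400)))
```

```text
tcp [ 0.5167 -0.0011  0.1194] phi 8.77 t 14.0 tilt [ 2.e-04  1.e-04 -1.e+00] q6 1.185
tool-axis shift cm [0.07 0.39 4.14] turn -0.004
[-0.22363502  0.38084322 -1.24080899] 62.165619134902954 0.12222386548872277
```

View pics/r7.png

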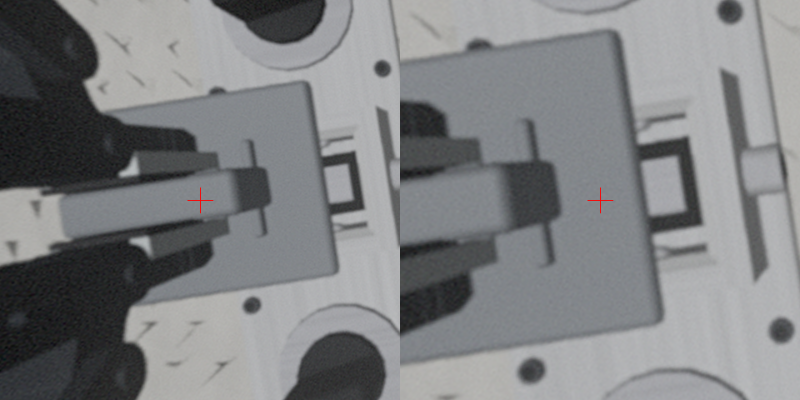

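The panels show the cover in the gripper, its flange's right edge at left panel (306,82)–(337,273). The pocket mouth's right edge is at right panel (690,97)–(715,258). The cover sits centred in the grip to within 1 mm. Now lowering it into the mouth.

>>> drive_tool:
  increments:
    - [[0.05,0.38,0],[0,0,-0.004],1]
    - [[0,0,1.5],[0,0,0],1]
    - [[0,0,1.5],[0,0,0],1]
    - [[0,0,1.0],[0,0,0],1]
    - [[0,0,0.5],[0,0,0],1]
    - [[0,0,0.4],[0,0,0],1]
    - [[0,0,0.4],[0,0,0],1]
    - [[0,0,0],[0,0,0],1]
  newtons: 80

```text
time_s: 14.72
tcp_pos: [0.5179, -0.003, 0.0663]
tool_rot: [0.997, 0.081, 0.0, 0.0]
ft_force: [-0.5, -0.6, -0.9]
opening: 0.119
grasp_force: 83.4
```

Run:
```python
from h import *
delta((.5178,-.0048,.066),9);s=read_state();print(s['ft_force'],s['moment'],s['grasp_force'],s['opening'])
```

```text
tcp [ 0.5179 -0.003   0.0663] phi 9.24 t 14.7167 tilt [ 4.e-04 -3.e-04 -1.e+00] q6 1.174
tool-axis shift cm [-0.04  0.17  0.03] turn 0.004
[-0.54906852 -0.56042129 -0.86782176] [-0.02218201 -0.03662751 -0.04739459] 83.39699864387512 0.11918610530974753
```

>>> drive_tool:
  increments:
    - [[0,0.12,0.1],[0,0,0],1]
    - [[0,0,0.2],[0,0,0],1]
    - [[0,0,0.2],[0,0,0],1]
    - [[0,0,0.1],[0,0,0],1]
    - [[0,0,0],[0,0,0],1]

```text
time_s: 15.13
tcp_pos: [0.5176, -0.0043, 0.0601]
tool_rot: [0.997, 0.08, -0.0, -0.0]
ft_force: [-0.2, -0.1, -0.9]
opening: 0.12
grasp_force: 83.4
```

Run:
```python
from h import *
delta((.5178,-.0048,.0489),9);s=read_state();print(s['ft_force'],s['moment'],s['grasp_force'],s['opening'])
```

```text
tcp [ 0.5176 -0.0043  0.0601] phi 9.21 t 15.1333 tilt [-4.e-04  1.e-04 -1.e+00] q6 1.172
tool-axis shift cm [0.01 0.05 1.12] turn 0.004
[-0.18904322 -0.08018847 -0.86006195] [ 0.00700097 -0.04163594  0.0380889 ] 83.36821675300598 0.12009194605135298
```

>>> drive_tool:
  increments:
    - [[0,0,0.2],[0,0,0],1]
    - [[0,0,0.2],[0,0,0],1]
    - [[0,0,0.2],[0,0,0],1]
    - [[0,0,0.2],[0,0,0],1]
    - [[0,0,0.2],[0,0,0],1]
    - [[0,0,0.1],[0,0,0],1]
    - [[0,0,0.05],[0,0,0],1]
    - [[0,0,0],[0,0,0],1]

```text
time_s: 15.8
tcp_pos: [0.5183, -0.0045, 0.0496]
tool_rot: [0.997, 0.08, 0.0, 0.0]
ft_force: [-3.4, -1.9, 11.0]
opening: 0.119
grasp_force: 85.1
```

Run:
```python
from h import *
delta((.5178,-.0048,.0489),9);s=read_state();print(s['ft_force'],s['moment'],s['grasp_force'],s['opening'])
```

```text
tcp [ 0.5183 -0.0045  0.0496] phi 9.22 t 15.8 tilt [ 6.e-04 -5.e-04 -1.e+00] q6 1.172
tool-axis shift cm [-0.05  0.02  0.07] turn 0.004
[-3.39285019 -1.88708748 10.95018262] [-0.31383142  0.41825928 -0.04973194] 85.06213903427124 0.118960582845546
```

>>> drive_tool:
  increments:
    - [[0,0,0.08],[0,0,0],1]
    - [[0,0,0.07],[0,0,0],1]
    - [[0,0,0],[0,0,0],1]
    - [[0,0,0],[0,0,0],1]
    - [[0,0,0],[0,0,0],1]
    - [[0,0,0],[0,0,0],1]

```text
time_s: 16.3
tcp_pos: [0.5183, -0.0046, 0.049]
tool_rot: [0.997, 0.08, 0.0, 0.0]
ft_force: [-5.6, -1.2, 18.5]
opening: 0.114
grasp_force: 86.2
```

Run:
```python
from h import *
delta((.5178,-.0048,.0489),9);s=read_state();print(s['ft_force'],s['moment'],s['grasp_force'],s['opening'])
c=snap('wrist');p=s['tcp_pos']
a=[rectify(c,.5179+d*.0,-.005,.047,.13,1500)]
t=snap('top');u=t['img'][205:275,280:400,::-1]
a.append(rectify(t,.5179,-.005,.05,.13,1500,False))
cv2.imwrite('pics/r8.png',np.hstack(a)) if False else cv2.imwrite('pics/r8.png',cv2.resize(np.hstack(a),(780,390)))
```

```text
tcp [ 0.5183 -0.0046  0.049 ] phi 9.23 t 16.3 tilt [ 5.e-04 -6.e-04 -1.e+00] q6 1.172
tool-axis shift cm [-0.05  0.02  0.01] turn 0.004
[-5.60600816 -1.22279951 18.4960385 ] [-0.28213173  1.01554798  0.01055921] 86.2498927116394 0.11405091583979494Traceback (most recent call last):
  File "<stdin>", line 4, in <module>
NameError: name 'd' is not defined. Did you mean: 'id'?
```

Run:
```python
from h import *
c=snap('wrist');t=snap('top')
a=[rectify(c,.5179,-.005,.054,.13,1500),rectify(t,.5179,-.005,.054,.13,1500,False)]
cv2.imwrite('pics/r8.png',cv2.resize(np.hstack(a),(800,400)))
```

```text
(no output)
```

View pics/r8.png

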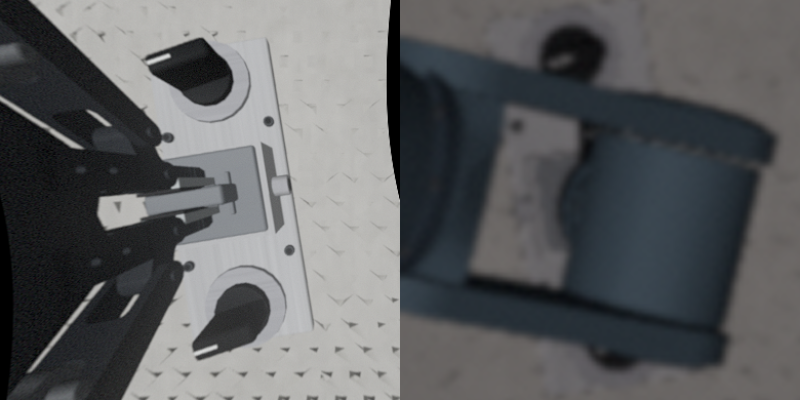

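The left panel shows both pointers, (147,63)–(172,54) and (194,353)–(218,345), at about 19°. That is 1.4 rad clockwise of the start line, so both knobs are at their stops. The flange lies flat on the block at (215,190). Handing in.

```bash
python3 -c "
from station import *
print(close_job())"
```

```text
the job is handed in; nothing more can be done
None
```

I handed the job in at about 16 s: both wing knobs are turned clockwise to their end stops, and the oblong cover is snapped in and still gripped, with the wrist reading about 18 N of downward push (no pass/fail result came back).

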